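# Load a trophy plaque into the engraver's holder

### The arm

A 6-joint arm with a two-finger parallel gripper is mounted at the origin on the work surface. World frame = base frame: x ahead of the robot, y to its left, z up, the work surface at z = 0. Lengths are in m, angles in rad, forces in N, time in s.
With the tool pointing down it reaches from about 0.325 to 0.775 m from the base axis. Payload 5.5 kg.
Tool frame: the origin (TCP) lies midway between the tips of the shut fingers; the grasp point (between the pads) lies bot.grip_depth behind it (bot.grip_depth is the distance from the TCP to the grasp point, in m); z points along the fingers, y is the line along which they close (so a half turn about z gives the same grasp; the last joint's range is limited). The gripper opens to 88 mm and grips with 3 to 60 N. Pads are 20 mm wide; open, the fingers measure 115 mm over their backs; the gripper's body (75 mm by 178 mm) begins 61 mm behind the grasp point.
Start: joints at [-1.171, 0.091, 1.231, -0, 1.82, -0.057], TCP at [0.265, -0.538, 0.223] pointing down, gripper open.
Joint ranges: [-2.87, 2.87], [-0.86, 2.18], [0.17, 2.46], [-1.51, 4.65], [0.06, 2.69], [-2.65, 2.65]. Speed limits (rad/s): [2.57, 2.57, 3.01, 3.14, 3.14, 3.14].

### API

Orientations are given as a unit quaternion [x, y, z, w].
In Python, from plant import monitor, get_image, camera_model, ticket, bot gives the robot as it stands.
- The arm moves only by the tool play_rows, never from a script. Its argument "rows" is a list of rows, each a list of 3 entries, a list of its own where there are three numbers: the closure, from 0 (fully open) to 1 (shut), then the shift along the world's x, y, z in m, then the turn, a rotation vector about the world's x, y, z in units of 6 degrees (1.0 is 6 degrees). In form: [[grip, [tx, ty, tz], [ax, ay, az]], ...]. A call has 1 to 8 rows; each row shifts and turns the commanded pose from where the row before left it; what a row does not reach is not made up. A row lasts 1/12 s, in which the tool goes at most 41.7 mm and 7.16 degrees, less where a joint would pass 70% of its speed; a pose out of reach is approached as far as the arm can. A call is refused whole if a number of a shift passes 0.0417 or a number of a turn 1, either way. A call with a gripper value outside its range is refused whole. The fingers move at their own pace and stop on an object; "grip_force" is the grip in N (left out, the last holds). Time passes only in rows, so rows that do not move let the fingers close. It gives the time, the measured TCP pose, the force, the opening and the grip force at its end, in the units of the state.
- monitor.sense(): the state, without advancing time (a new reading comes with each control period).
- get_image(name): name is "scene" or "top" or "wrist"; returns (picture, depth): 384x512x3 uint8, red, green, blue; 384x512 float32, m along the optical axis (not along the pixel's ray), 0 where there is no reading.
- camera_model(name): a dict with "mtx" (3x3 intrinsics, pixels), "D" ([k1, k2, p1, p2, k3] as OpenCV has them; the pictures are not rectified), "T" (4x4, takes a point from camera to world coordinates); the wrist camera has in their place "T_tool_cam" (4x4, takes a point from camera to tool coordinates, whose origin is the TCP and whose axes are the flange's). Camera axes: x right, y up, looking along -z (the intrinsics and any distortion apply to the point x, -y, -z); pixel columns grow to the right and rows downward; lengths in m; the calibration is good to about 2 mm. A picture is of the moment at which its call begins: read the wrist's pose just before it. camera_model takes no time and is no camera call.
- ticket.close_job(): hands the job in; it is judged then, once.
The state is a dict: "time": time; "joints": joint angles; "dq": joint speeds; "joint_efforts": joint torques, N m; "eef_pos": TCP position; "eef_rot": TCP orientation; "contact_force": force on the tool from outside, world axes, zero at the start; "wrist_torque": the same for the moment, N m; "width": opening from 0.0 (shut) to 1.0 (fully open); "grasp_force": force on a finger pad.
Only numpy, scipy, OpenCV 4.12 (cv2) and the standard library are available. Lean on these libraries where they do the work, as an engineer would, in place of code of your own. Each camera call takes 0.05 s, during which the arm holds its last target. There are 200 camera calls.

### The job

Load the brass plaque into the engraving holder: slide it along the apron and ease it over the dark steel lip so that it drops flat into the pocket, press it home against the white-faced end buffer with a light push of 5 to 10 N, and then swing the brass keeper right round over the plaque until it stops. Never shove the plaque with more than about 20 N, do not force the keeper, and leave the tools lying around it where they are.

Things in the scene. Friction and masses are not known exactly. Their poses are not given: they have to be found in the camera images.
- plaque: Loose brass plaque with a laurel ring on its face, 100 mm along its x, 116 mm along y, 8 mm thick, about 0.65 kg; too wide to grasp. Origin: centre of its underside. Starts flat on the apron, a little askew and off-centre, its x about along the holder's. Sliding takes 3 to 6 N, the bevel up to 15 N. As it tips over the lip its trailing edge rises up to 7 mm, then comes down to the lip. Two fingers apart, pushing that edge, square it up.
- holder: Aluminium engraving holder fixed on the bench, 345 x 150 mm. Its x is the push direction, y to the left of it. Origin: on the bench below the lip's inner face, on the centre line. Apron (x -185 to -12 mm) and pocket floor (x from 0) are both at z = 14 mm. Dark side fences, 8 mm above the floor, stand 119 mm apart from x = 20 to 115; from x = 20 back to -4 their mouth flares to 137 mm apart.
- lip (a point): Middle of the upper inner edge of the blued steel lip that crosses the holder between apron and pocket; axes as the holder's. The lip's top is flat for 4 mm before this point, 3.5 mm above apron and floor; before that an 8 mm long bevel rises from the apron; the inner face is upright. A seated plaque's top stands 4.5 mm above this point: a fingertip that follows it over the lip stays between the two heights.
- pocket (a point): On the pocket floor, 53 mm beyond the lip, where the middle of the plaque's underside lies at the earliest when it is home. The backstop is a bar across the pocket's far end, set and locked anew for every job: the plaque is home with its trailing edge anywhere from 3 to 17 mm past the lip, and must be felt home. Axes as the holder's. Side play is 1.5 mm each way.
- buffer (a joint): Squeeze of the sprung, white-faced buffer (96 mm wide, 1 to 12 mm above the floor) on the front of the backstop: 0 untouched, 0.005 m when solid. It gives along the holder's x by about 4 N per mm and springs back when let go. The plaque, lying flat, is to press it with 5 to 10 N; the 3 to 6 N that the plaque takes to slide come on top of that at the fingers.
- keeper: Brass keeper: flat arm 52 x 12 x 6 mm with an upright post, pivoted beside the pocket. Origin: on the pivot axis, arm's underside (holder's x 25, y 80, z 23.5 mm); x along the arm. Open it points between 45 deg left of the holder's x and straight along it; it swings clockwise from above, about 1 N at the post, to a stop along the holder's -y. Clears a flat plaque by 1.5 mm, blocked by one still on the lip.
- keeper_post (a point): Middle of the keeper's upright post, a knurled brass pin 10 mm in diameter and 26 mm tall above the arm, 38 mm out from the pivot axis. The post stands from 29.5 to 55.5 mm above the bench.
- graver_a: Graver with a light wooden mushroom handle, 110 mm long, 27 mm high, lying beside the holder; leave it. Origin under the handle.
- graver_b: Graver with a dark teal mushroom handle, 110 mm long, lying on the bench; leave it. Origin under the handle.
- stone: Grey-green sharpening stone, 110 x 38 x 14 mm, lying beside the holder; leave it. Origin under its centre.
- dividers: Steel dividers, 150 mm long, 10 mm high, lying on the bench; leave them. Origin under the middle.
- pencil: Black pencil, 180 mm long, 8 mm thick, lying beside the holder; leave it. Origin under its middle.
- dish: White china dish, 60 mm across, 14 mm high, beside the holder; leave it. Origin under its centre.
- scissors: Scissors with lilac handles, 165 mm long, 9 mm high, lying on the bench; leave them. Origin under the pivot.
Not all that is in view belongs to the job. Several things have the shape of the plaque; the one meant has the colours described above.

How it is judged:
On the way, in this order (a step that is already met when the one before it is completed fails the run):
1. the plaque lies flat in the pocket and is pressed against the end buffer with at least 4 N (1 mm) (x of plaque in the frame of holder above 0.0505 m and y of plaque in the frame of holder between -0.004 and 0.004 m and angle between plaque's own z axis and vertical below 0.02 rad and angle between the x axis of plaque and the x axis of holder, either way round below 0.06 rad and value of joint buffer above 0.001 m), for 0.05 s.
2. the keeper is swung across the plaque to its stop (x of plaque in the frame of holder above 0.0505 m and y of plaque in the frame of holder between -0.004 and 0.004 m and angle between plaque's own z axis and vertical below 0.02 rad and angle between the x axis of plaque and the x axis of holder, either way round below 0.06 rad and angle between the x axis of keeper and the y axis of holder, either way round below 0.2 rad), for 0.2 s.
At the end, for the whole second after the job is handed in: The plaque lies flat (within 0.02 rad) in the pocket, wholly beyond the lip, after having been pressed home against the buffer; it is within 4 mm of the centre line and 0.06 rad of square, at rest, and the keeper points across it within 0.2 rad of its stop; nothing is touched (all of step 2 and linear speed of plaque below 0.01 m/s).
It fails at once if the end buffer is pressed with more than 13 N (3.25 mm) (value of joint buffer above 0.00325 m).
It fails at once if the plaque is pushed with more than 25 N (contact force between any of the fingers, the arm and plaque above 25 N).
It fails at once if the keeper is forced against the plaque with more than 15 N (contact force between keeper and plaque above 15 N).
It fails at once if a tool on the bench beside the holder is moved by more than 15 mm (distance of any of graver_a, graver_b, stone, dividers, pencil, dish, scissors from where it was at the start of the episode above 0.015 m).
It also fails if it takes over 69 s, if anything falls off the work surface, if the arm or the gripper's body presses on something with over 40 N, if the wrist force passes 120 N, or if a joint passes its speed limit or range.

## Working session

There is one attempt and no reset: what is moved stays moved. The work goes in short steps, Python scripts to look and compute and a tool call to move; the robot and the scene stay as the last step left them, time stands still between calls to the robot, and variables do not carry over. Pictures are saved under pics/ and viewed, at most 10 in all, crops included, and the job is handed in when it is done.

Besides the shell and the picture viewer there is one more tool, called after ">>>" as name([rows], argument=value, ...), one row to a line, values as JSON. play_rows: Moves the arm, as the interface text tells. Its arguments: {"type":"object","properties":{"rows":{"type":"array"},"grip_force":{"type":"number"}},"required":["rows"]}

```bash
mkdir -p pics
cat > h.py <<'E'
import numpy as np, cv2
from plant import monitor, get_image, camera_model, ticket, bot
from scipy.spatial.transform import Rotation as R
def save(n,im): cv2.imwrite('pics/'+n+'.png',cv2.cvtColor(im,cv2.COLOR_RGB2BGR))
def T(name,st=None):
    m=camera_model(name)
    if 'T' in m: return m,np.array(m['T'])
    W=np.eye(4);W[:3,:3]=R.from_quat(st['eef_rot']).as_matrix();W[:3,3]=st['eef_pos']
    return m,W@np.array(m['T_tool_cam'])
def ray(name,uv,st=None):
    m,t=T(name,st)
    p=cv2.undistortPoints(np.array(uv,float).reshape(-1,1,2),np.array(m['mtx']),np.array(m['D'])).reshape(-1,2)
    d=np.c_[p[:,0],-p[:,1],-np.ones(len(p))]
    return t[:3,3],d@t[:3,:3].T
def atz(name,uv,z,st=None):
    o,d=ray(name,uv,st); return o+d*((z-o[2])/d[:,2])[:,None]
E
python3 - <<'E'
from h import *
st=monitor.sense(); print(st['time'],st['eef_pos'],st['eef_rot'],st['contact_force'],bot.grip_depth)
im,d=get_image('top'); save('top',im); np.save('topd',d); im2,d2=get_image('scene'); save('scene',im2)
print(camera_model('top')['T'],camera_model('top')['mtx'])
save('both',np.vstack([im,im2])[:, :])
cv2.imwrite('pics/top15.png',cv2.resize(cv2.imread('pics/top.png'),(800,600),interpolation=cv2.INTER_CUBIC))
E
```

```text
0.0 [ 0.26453215 -0.53821189  0.22153387] [ 9.74028899e-01  2.26421686e-01 -1.67722598e-04 -9.46464592e-04] [-0.41875751 -0.15100081 -0.0354662 ] 0.0187
[[-4.72655869e-02  9.69663258e-01 -2.39831462e-01  2.92236948e-01]
 [-9.98882342e-01 -4.58406998e-02  1.15194137e-02  4.80606518e-02]
 [ 1.75910118e-04  2.40107885e-01  9.70746194e-01  1.06777392e+00]
 [ 0.00000000e+00  0.00000000e+00  0.00000000e+00  1.00000000e+00]] [[382.40270932   0.         255.67674378]
 [  0.         382.40270932 187.80468186]
 [  0.           0.           1.        ]]
```

View pics/top15.png

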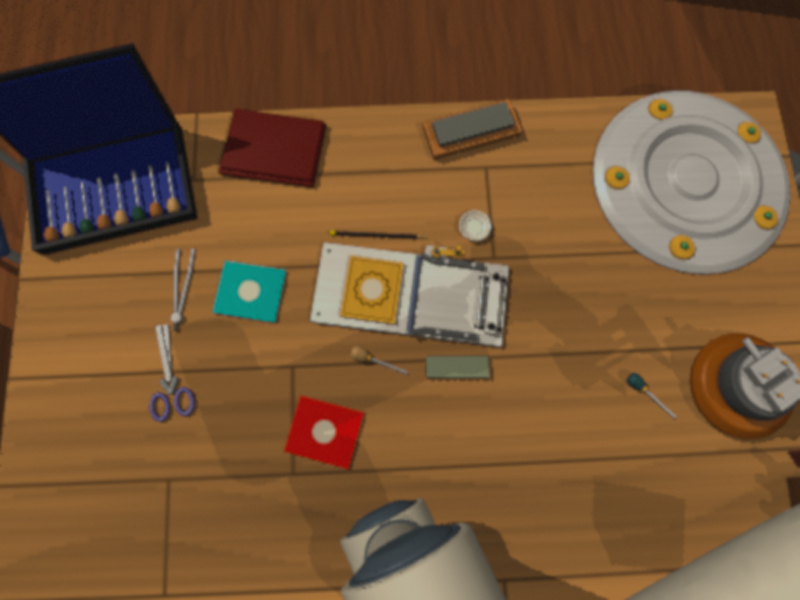

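View pics/scene.png

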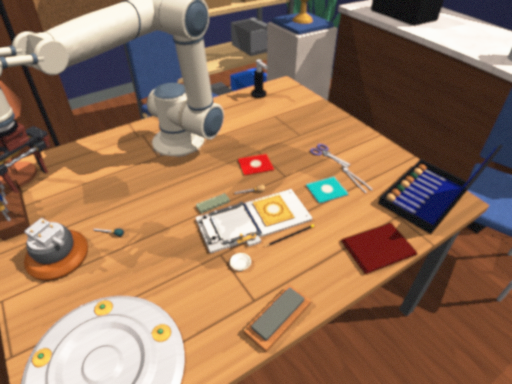

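The top view shows the holder with its push direction to the image right (world −y). Three things are plaque-shaped: teal (250,290), red (323,432) and brass with a laurel ring on the apron (373,290). The brass one fits by colour and place. I'll confirm it in an enlarged crop.

Run:
```python
import cv2
im=cv2.imread('pics/top.png')[145:230,190:335]
cv2.imwrite('pics/crop.png',cv2.resize(im,None,fx=5.5,fy=5.5,interpolation=cv2.INTER_CUBIC))
```

```text
(no output)
```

View pics/crop.png

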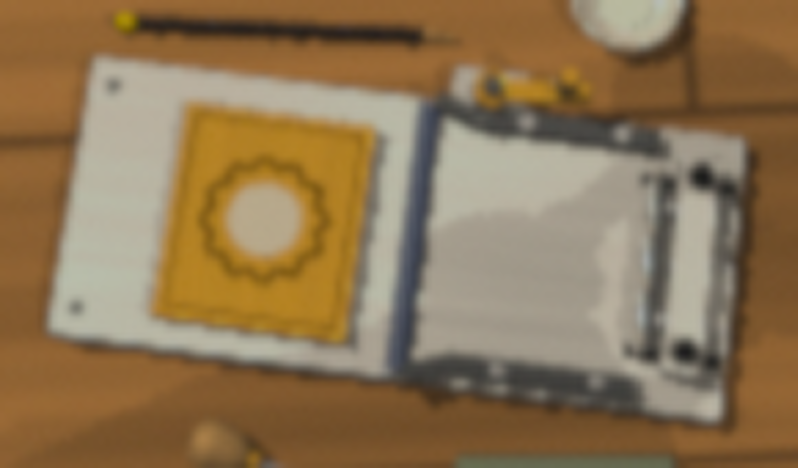

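The crop confirms it: brass plaque with the laurel ring. Crop pixels of its corners are (190,103), (378,128), (343,342), (153,317). The holder's corners are (97,57), (48,333), (722,425), (745,140). The keeper pivot is about (490,88), with its post top at about (573,82).

Run:
```python
from h import *
f=lambda a:(np.array(a,float)+.5)/5.5-.5+[190,145]
H=atz('top',f([(97,57),(48,333),(722,425),(745,140)]),.014)
P=atz('top',f([(190,103),(378,128),(343,342),(153,317)]),.022)
L=atz('top',f([(440,107),(408,378)]),.0175)
K=atz('top',f([(490,88)]),.0295); KP=atz('top',f([(573,82)]),.0555)
e=lambda Q:[np.linalg.norm(Q[i]-Q[i-1]).round(4) for i in range(len(Q))]
print(H,e(H));print(P,e(P),P.mean(0));print(L,K,KP)
hx=(H[2]+H[3]-H[0]-H[1])[:2]; print('holder yaw a',np.degrees(np.arctan2(hx[1],hx[0])))
hy=(H[0]+H[3]-H[1]-H[2])[:2]; print('b',np.degrees(np.arctan2(-hy[0],hy[1])))
px=(P[1]+P[2]-P[0]-P[3])[:2]; print('plaque yaw',np.degrees(np.arctan2(px[1],px[0])))
ya=np.arctan2(hx[1],hx[0]); u=np.array([np.cos(ya),np.sin(ya)]);n=np.array([-u[1],u[0]])
c=H.mean(0)[:2]; o=c+u*(.185-.1725); print('origin from outline',o,'u',u,'n',n)
for nm,Q in (('L',L),('P',P),('Pc',P.mean(0)[None]),('K',K),('KP',KP)): print(nm,np.c_[(Q[:,:2]-o)@u,(Q[:,:2]-o)@n].round(4).tolist())
```

```text
[[ 0.65732032  0.17136503  0.014     ]
 [ 0.51009358  0.1988678   0.014     ]
 [ 0.44658241 -0.14087281  0.014     ]
 [ 0.59569447 -0.16611187  0.014     ]] [np.float64(0.3431), np.float64(0.1498), np.float64(0.3456), np.float64(0.1512)]
[[0.62701394 0.12244635 0.022     ]
 [0.60881382 0.02534895 0.022     ]
 [0.49677191 0.04856941 0.022     ]
 [0.51421597 0.14433287 0.022     ]] [np.float64(0.1149), np.float64(0.0988), np.float64(0.1144), np.float64(0.0973)] [0.56170391 0.0851744  0.022     ]
[[ 0.62008809 -0.00766994  0.0175    ]
 [ 0.47757118  0.01654377  0.0175    ]] [[ 0.62540321 -0.03347389  0.0295    ]] [[ 0.61826751 -0.07353222  0.0555    ]]
holder yaw a -100.46909212556527
b -100.09172569556182
plaque yaw -100.47114167645739
origin from outline [0.55015138 0.00352012] u [-0.18170509 -0.98335307] n [ 0.98335307 -0.18170509]
L [[-0.0017, 0.0708], [0.0004, -0.0737]]
P [[-0.1309, 0.054], [-0.0321, 0.0537], [-0.0346, -0.0607], [-0.1319, -0.0609]]
Pc [[-0.0824, -0.0035]]
K [[0.0227, 0.0807]]
KP [[0.0634, 0.081]]
```

>>> play_rows([
  [0.3,[0.0131,0.0291,0],[0,0,0.372]],
  [0.3,[0.0131,0.0291,0],[0,0,0.372]],
  [0.3,[0.0131,0.0291,0],[0,0,0.372]],
  [0.3,[0.0131,0.0291,0],[0,0,0.372]],
  [0.3,[0.0131,0.0291,0],[0,0,0.372]],
  [0.3,[0.0131,0.0291,0],[0,0,0.372]],
  [0.3,[0.0131,0.0291,0],[0,0,0.372]],
  [0.3,[0.0131,0.0291,0],[0,0,0.372]],
])

```text
time: 0.77
eef_pos: [0.3696, -0.3041, 0.2222]
eef_rot: [0.927, 0.376, -0.0, -0.0]
contact_force: [0.5, -0.4, -0.1]
width: 0.699
grasp_force: 0.0
```

>>> play_rows([
  [0.3,[0.0131,0.0291,0],[0,0,0.372]],
  [0.3,[0.0131,0.0291,0],[0,0,0.372]],
  [0.3,[0.0131,0.0291,0],[0,0,0.372]],
  [0.3,[0.0131,0.0291,0],[0,0,0.372]],
  [0.3,[0.0131,0.0291,0],[0,0,0.372]],
  [0.3,[0.0131,0.0291,0],[0,0,0.372]],
  [0.3,[0.0131,0.0291,0],[0,0,0.372]],
  [0.3,[0.0131,0.0291,0],[0,0,0.372]],
])

```text
time: 1.43
eef_pos: [0.4744, -0.0713, 0.2223]
eef_rot: [0.857, 0.515, -0.0, -0.0]
contact_force: [0.6, -0.1, 0.2]
width: 0.699
grasp_force: 0.0
```

>>> play_rows([
  [0.3,[0.0131,0.0291,-0.018],[0,0,0.372]],
  [0.3,[0.0131,0.0291,-0.018],[0,0,0.372]],
  [0.3,[0.0131,0.0291,-0.018],[0,0,0.372]],
  [0.3,[0.0131,0.0291,-0.018],[0,0,0.372]],
  [0.3,[0.0131,0.0291,-0.018],[0,0,0.372]],
  [0.3,[0.0131,0.0291,-0.018],[0,0,0.372]],
  [0.3,[0.0131,0.0291,-0.018],[0,0,0.372]],
  [0.3,[0.0131,0.0291,-0.018],[0,0,0.372]],
])

```text
time: 2.1
eef_pos: [0.5791, 0.1614, 0.0772]
eef_rot: [0.767, 0.642, -0.0, -0.0]
contact_force: [-1.0, 0.1, 1.2]
width: 0.698
grasp_force: 0.0
```

```bash
cat >> h.py <<'E'
O=np.array([.5502,.0035]);a=np.radians(-100.3);U=np.array([np.cos(a),np.sin(a)]);N=np.array([-U[1],U[0]])
def hol(p): p=np.array(p)[...,:2]-O; return np.stack([p@U,p@N],-1).round(4)
def rep():
    st=monitor.sense(); Rm=R.from_quat(st['eef_rot']).as_matrix(); f=np.array(st['contact_force'])
    print('t',round(st['time'],2),'hol',hol(st['eef_pos']),'z',round(st['eef_pos'][2],4),'yax',round(np.degrees(np.arctan2(Rm[1,1],Rm[0,1])),2),'zax',Rm[:,2].round(4),'F hx,hy,z',(f[:2]@U).round(2),(f[:2]@N).round(2),f[2].round(2),'w',st['width']); return st
E
python3 -c "
from h import *
rep(); im,d=get_image('top'); save('t2',im); st=monitor.sense(); w,wd=get_image('wrist'); save('w2',w)
c=im[130:245,180:345]; cv2.imwrite('pics/v2.png',np.vstack([cv2.resize(cv2.cvtColor(c,4),(430,300),interpolation=2),cv2.resize(cv2.cvtColor(w,4),(430,300))]))"
```

```text
t 2.1 hol [-0.1606  0.0002] z 0.0772 yax -10.14 zax [-7.e-04 -2.e-04 -1.e+00] F hx,hy,z 0.13 -0.97 1.21 w 0.6983033436464464
```

View pics/v2.png

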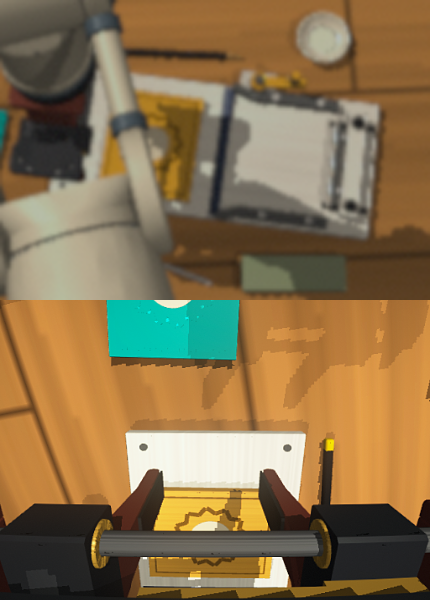

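Top crop: the arm now covers much of the apron. The wrist view has the holder's −x upward, with the plaque's trailing edge at about v=190 of the 300-high view, u 163 to 262 (partly hidden by the fingers). I'll check that edge numerically.

Run:
```python
from h import *
st=monitor.sense()
im=cv2.imread('pics/w2.png'); hsv=cv2.cvtColor(im,cv2.COLOR_BGR2HSV)
for u in (200,215,235,255,275,295,305):
    col=hsv[215:300,u]; g=np.where((col[:,0]>14)&(col[:,0]<30)&(col[:,1]>120))[0]
    v=215+g[0]; p=atz('wrist',[(u,v)],.022,st); print(u,v,hol(p))
```

```text
200 240 [[-0.1331 -0.0389]]
215 240 [[-0.1333 -0.0282]]
235 241 [[-0.1326 -0.014 ]]
255 241 [[-0.1328  0.0002]]
275 241 [[-0.1329  0.0144]]
295 241 [[-0.133   0.0286]]
305 242 [[-0.1322  0.0358]]
```

>>> play_rows([
  [0.3,[0,0,-0.016],[0,0,-0.03]],
  [0.3,[0,0,-0.016],[0,0,0]],
  [0.3,[0,0,-0.016],[0,0,0]],
  [0.3,[0,0,-0.0102],[0,0,0]],
  [0.3,[0,0,0],[0,0,0]],
  [0.3,[-0.0011,-0.0059,0],[0,0,0]],
  [0.3,[-0.0011,-0.0059,0],[0,0,0]],
  [0.3,[-0.0005,-0.003,0],[0,0,0]],
])

```text
time: 2.87
eef_pos: [0.5771, 0.1443, 0.0221]
eef_rot: [0.769, 0.64, 0.001, 0.001]
contact_force: [-1.0, 2.0, 1.0]
width: 0.699
grasp_force: 1.1
```

```bash
python3 -c "
from h import *
rep()"
```

```text
t 2.87 hol [-0.1433  0.0013] z 0.0221 yax -10.47 zax [ 2.4e-03  4.0e-04 -1.0e+00] F hx,hy,z -1.79 -1.36 1.04 w 0.6994161385222795
```

>>> play_rows([
  [0.3,[0,0,-0.001],[0,0,0]],
  [0.3,[0,0,0],[0,0,0]],
  [0.3,[-0.0004,-0.003,0],[0,0,0]],
  [0.3,[-0.0004,-0.003,0],[0,0,0]],
  [0.3,[-0.0004,-0.003,0],[0,0,0]],
  [0.3,[-0.0004,-0.003,0],[0,0,0]],
])

```text
time: 3.37
eef_pos: [0.5763, 0.1345, 0.0224]
eef_rot: [0.768, 0.64, 0.003, 0.0]
contact_force: [0.2, 5.0, 5.7]
width: 0.699
grasp_force: 3.1
```

```bash
python3 -c "
from h import *
rep()"
```

```text
t 3.37 hol [-0.1336  0.0022] z 0.0224 yax -10.43 zax [ 0.0048  0.0035 -1.    ] F hx,hy,z -5.0 -0.71 5.73 w 0.6989180448933953
```

```bash
python3 -c "
from h import *
st=rep(); w,wd=get_image('wrist'); save('w3',w); np.save('w3d',wd)
m,t=T('wrist',st); print('cam',hol(t[:3,3]),t[2,3],'fwd',-t[:3,2])
for v in range(150,330,12):
  p=[]
  for u in (180,255):
    o,d=ray('wrist',[(u,v)],st); q=o+d[0]*wd[v,u]; p.append((*hol(q),round(q[2],4)))
  print(v,p)
cv2.imwrite('pics/v3.png',cv2.resize(cv2.cvtColor(w,4)[140:384,90:420],None,fx=2.3,fy=2.3,interpolation=2))"
```

```text
t 3.37 hol [-0.1336  0.0022] z 0.0224 yax -10.43 zax [ 0.0048  0.0035 -1.    ] F hx,hy,z -5.0 -0.71 5.73 w 0.6989180448933953
cam [-0.2104  0.0016] 0.18384990455306272 fwd [-0.04748759 -0.27656949 -0.9598199 ]
150 [(np.float64(-0.1781), np.float64(-0.0352), np.float64(0.0133)), (np.float64(-0.1778), np.float64(0.0042), np.float64(0.0123))]
162 [(np.float64(-0.1716), np.float64(-0.0357), np.float64(0.013)), (np.float64(-0.1716), np.float64(0.0041), np.float64(0.0136))]
174 [(np.float64(-0.1649), np.float64(-0.0362), np.float64(0.0124)), (np.float64(-0.1646), np.float64(0.0042), np.float64(0.0122))]
186 [(np.float64(-0.1584), np.float64(-0.0364), np.float64(0.0135)), (np.float64(-0.1584), np.float64(0.0042), np.float64(0.0138))]
198 [(np.float64(-0.1516), np.float64(-0.0369), np.float64(0.0135)), (np.float64(-0.1514), np.float64(0.0042), np.float64(0.0133))]
210 [(np.float64(-0.1446), np.float64(-0.0373), np.float64(0.0136)), (np.float64(-0.1442), np.float64(0.0042), np.float64(0.0128))]
222 [(np.float64(-0.1445), np.float64(-0.034), np.float64(0.03)), (np.float64(-0.1376), np.float64(
[... 376 characters left out ...]
91), np.float64(0.0041), np.float64(0.0213))]
270 [(np.float64(-0.134), np.float64(-0.029), np.float64(0.0583)), (np.float64(-0.1118), np.float64(0.0041), np.float64(0.0218))]
282 [(np.float64(-0.1286), np.float64(-0.0292), np.float64(0.0592)), (np.float64(-0.104), np.float64(0.0041), np.float64(0.0217))]
294 [(np.float64(-0.1238), np.float64(-0.0292), np.float64(0.061)), (np.float64(-0.0957), np.float64(0.0041), np.float64(0.0212))]
306 [(np.float64(-0.1604), np.float64(-0.0152), np.float64(0.1177)), (np.float64(-0.1604), np.float64(0.0026), np.float64(0.1177))]
318 [(np.float64(-0.1584), np.float64(-0.015), np.float64(0.1196)), (np.float64(-0.1593), np.float64(0.0025), np.float64(0.1206))]
```

View pics/v3.png

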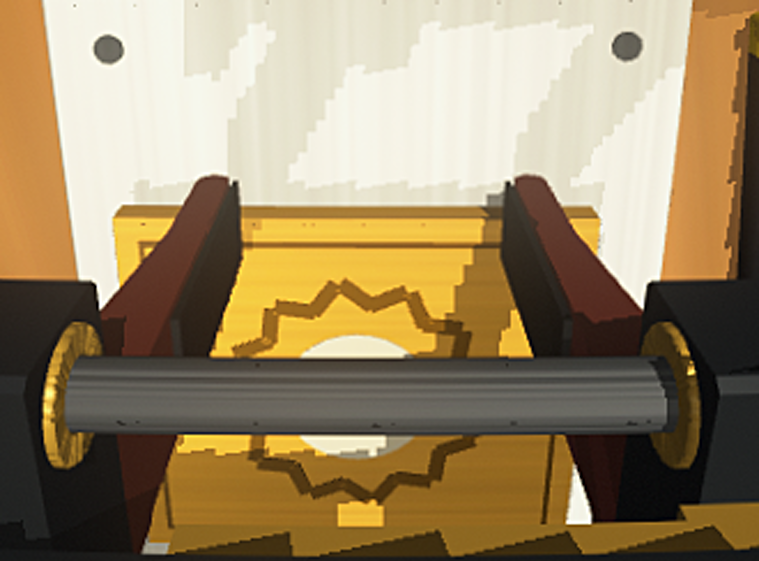

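The wrist crop shows the plaque edge still at −0.133 (v≈210 in the crop), with the fingertips lying on its top. The descent stayed too high, so I'll lift, back off and go down again.

>>> play_rows([
  [0.3,[0,0,0.007],[0,0,0]],
  [0.3,[0,0,0.007],[0,0,0]],
  [0.3,[0.0027,0.0148,0],[0,0,0]],
  [0.3,[0.0022,0.0118,0],[0,0,0]],
  [0.3,[0,0,-0.007],[0,0,0]],
  [0.3,[0,0,-0.007],[0,0,0]],
  [0.3,[0,0,0],[0,0,0]],
  [0.3,[0,0,0],[0,0,0]],
])

```text
time: 4.08
eef_pos: [0.5786, 0.1594, 0.0176]
eef_rot: [0.768, 0.64, -0.001, -0.001]
contact_force: [0.1, 0.8, 1.1]
width: 0.699
grasp_force: 0.0
```

```bash
python3 -c "
from h import *
rep()"
```

```text
t 4.08 hol [-0.1585  0.    ] z 0.0176 yax -10.43 zax [-3.1e-03 -9.0e-04 -1.0e+00] F hx,hy,z -0.82 -0.04 1.11 w 0.6994590773397099
```

>>> play_rows([
  [0.3,[-0.0007,-0.0039,0],[0,0,0]],
  [0.3,[-0.0007,-0.0039,0],[0,0,0]],
  [0.3,[-0.0007,-0.0039,0],[0,0,0]],
  [0.3,[-0.0003,-0.002,0],[0,0,0]],
  [0.3,[-0.0003,-0.002,0],[0,0,0]],
  [0.3,[-0.0003,-0.002,0],[0,0,0]],
  [0.3,[-0.0003,-0.002,0],[0,0,0]],
  [0.3,[-0.0003,-0.002,0],[0,0,0]],
])

```text
time: 4.75
eef_pos: [0.5762, 0.1382, 0.0197]
eef_rot: [0.768, 0.64, 0.0, -0.0]
contact_force: [0.7, 3.0, 0.7]
width: 0.701
grasp_force: 1.7
```

```bash
cat >> h.py <<'E'
def plq(st,show=True):
    w,wd=get_image('wrist'); hsv=cv2.cvtColor(w,cv2.COLOR_RGB2HSV); o=[]
    for u in (235,245,255,265,275):
        g=(hsv[:,u,0]>14)&(hsv[:,u,0]<30)&(hsv[:,u,1]>110); g[:120]=0;g[300:]=0
        v=np.where(g)[0]
        if len(v)==0: continue
        k=v[0]; zs=[]
        pts=[]
        for vv in range(k,298,3):
            oo,d=ray('wrist',[(u,vv)],st); q=oo+d[0]*wd[vv,u]; pts.append([*hol(q),q[2]])
        pts=np.array(pts); top=pts[4:]; s=np.polyfit(top[:,0],top[:,2],1) if len(top)>4 else [9,9]
        o.append([u,k,*pts[0].round(4),'slope',round(s[0],3),'ztop@trail',round(np.polyval(s,pts[1,0]),4)])
    for r in o: print(*r)
    return w,wd
E
python3 -c "
from h import *
st=rep(); plq(st)"
```

```text
t 4.75 hol [-0.1372  0.0015] z 0.0197 yax -10.42 zax [ 6.e-04  7.e-04 -1.e+00] F hx,hy,z -3.03 0.12 0.67 w 0.7006643482145619
235 120 -0.196 -0.0074 -0.0006 slope 0.116 ztop@trail 0.0107
245 120 -0.196 -0.002 -0.0007 slope 0.118 ztop@trail 0.0106
255 120 -0.196 0.0035 -0.0006 slope 0.118 ztop@trail 0.0105
265 120 -0.196 0.0089 -0.0005 slope 0.107 ztop@trail 0.0112
275 120 -0.196 0.0143 0.0001 slope 0.116 ztop@trail 0.0106
```

```bash
python3 - <<'E'
s=open('h.py').read()
i=s.index('def plq'); s=s[:i]+'''def plq(st):
    w,wd=get_image('wrist')
    for u in (225,240,255,270,285):
        v=np.arange(150,300,2); o,d=ray('wrist',np.c_[v*0+u,v],st); q=o+d*wd[v,u][:,None]
        h=hol(q); m=(q[:,2]>.0185)&(q[:,2]<.04); m[:2]=0
        k=np.argmax(m); x,z=h[k+3:,0],q[k+3:,2]; ok=(z>.005)&(z<.04)
        if ok.sum()<5: print(u,'few'); continue
        s=np.polyfit(x[ok],z[ok],1); print(u,'edge',h[k],'slope',s[0].round(3),'ztop at edge',np.polyval(s,h[k,0]).round(4),'n',ok.sum())
    return w,wd
'''
open('h.py','w').write(s)
E
python3 -c "
from h import *
st=rep(); plq(st)"
```

```text
t 4.8 hol [-0.1368  0.0015] z 0.0197 yax -10.44 zax [ 5.e-04  2.e-04 -1.e+00] F hx,hy,z -3.05 0.12 0.91 w 0.6982426491979462
225 edge [-0.1251 -0.0131] slope 0.05 ztop at edge 0.0208 n 18
240 edge [-0.1252 -0.0049] slope 0.016 ztop at edge 0.0214 n 18
255 edge [-0.1249  0.0033] slope 0.022 ztop at edge 0.0211 n 18
270 edge [-0.1249  0.0116] slope 0.054 ztop at edge 0.021 n 18
285 edge [-0.125   0.0198] slope 0.014 ztop at edge 0.0215 n 18
```

>>> play_rows([
  [0.3,[-0.0004,-0.003,-0.0008],[0,0,0]],
  [0.3,[-0.0004,-0.003,-0.0007],[0,0,0]],
  [0.3,[-0.0004,-0.003,0],[0,0,0]],
  [0.3,[-0.0004,-0.003,0],[0,0,0]],
  [0.3,[-0.0004,-0.003,0],[0,0,0]],
  [0.3,[-0.0004,-0.003,0],[0,0,0]],
  [0.3,[-0.0004,-0.003,0],[0,0,0]],
  [0.3,[-0.0004,-0.003,0],[0,0,0]],
])

```text
time: 5.52
eef_pos: [0.5736, 0.1151, 0.0192]
eef_rot: [0.768, 0.64, 0.002, -0.0]
contact_force: [1.4, 5.8, 2.8]
width: 0.701
grasp_force: 2.8
```

```bash
python3 -c "
from h import *
st=rep(); plq(st)"
```

```text
t 5.52 hol [-0.114   0.0031] z 0.0192 yax -10.4 zax [ 0.0024  0.0022 -1.    ] F hx,hy,z -5.98 0.32 2.82 w 0.7009213042884981
225 edge [-0.1024 -0.0114] slope 0.065 ztop at edge 0.0211 n 17
240 edge [-0.1022 -0.0033] slope 0.08 ztop at edge 0.021 n 18
255 edge [-0.1018  0.0049] slope 0.069 ztop at edge 0.021 n 17
270 edge [-0.1024  0.0131] slope 0.098 ztop at edge 0.0204 n 18
285 edge [-0.1021  0.0212] slope 0.042 ztop at edge 0.0213 n 17
```

>>> play_rows([
  [0.3,[-0.0004,-0.003,0],[0,0,0]],
  [0.3,[-0.0004,-0.003,0],[0,0,0]],
  [0.3,[-0.0004,-0.003,0],[0,0,0]],
  [0.3,[-0.0004,-0.003,0],[0,0,0]],
  [0.3,[-0.0004,-0.003,0],[0,0,0]],
  [0.3,[-0.0004,-0.003,0],[0,0,0]],
  [0.3,[-0.0004,-0.003,0],[0,0,0]],
  [0.3,[-0.0004,-0.003,0],[0,0,0]],
])

```text
time: 6.23
eef_pos: [0.5704, 0.0908, 0.019]
eef_rot: [0.768, 0.64, 0.001, 0.0]
contact_force: [0.8, 5.6, 4.2]
width: 0.704
grasp_force: 2.9
```

```bash
python3 -c "
from h import *
st=rep(); w,wd=plq(st)
# side edges of plaque: rows near trailing edge, depth step across columns
for v in (240,245,250):
  o,d=ray('wrist',[(u,v) for u in range(100,420)],st); q=o+d*wd[v,100:420][:,None]; m=(q[:,2]>.0185)&(q[:,2]<.03); h=hol(q)[m]; print(v,h[0],h[-1])"
```

```text
t 6.23 hol [-0.0895  0.0042] z 0.019 yax -10.41 zax [ 0.0021  0.0017 -1.    ] F hx,hy,z -5.66 -0.19 4.16 w 0.7035293017204063
225 edge [-0.0774 -0.0103] slope 0.09 ztop at edge 0.021 n 17
240 edge [-0.078  -0.0021] slope 0.084 ztop at edge 0.0211 n 17
255 edge [-0.0777  0.006 ] slope 0.052 ztop at edge 0.0211 n 16
270 edge [-0.0782  0.0141] slope 0.08 ztop at edge 0.0211 n 17
285 edge [-0.0778  0.0225] slope 0.058 ztop at edge 0.0211 n 18
240 [-0.0916 -0.027 ] [-0.0907  0.0345]
245 [-0.089  -0.0266] [-0.0883  0.0345]
250 [-0.0859 -0.0268] [-0.0861  0.0344]
```

>>> play_rows([
  [0.3,[-0.0005,-0.003,0],[0,0,0]],
  [0.3,[-0.0005,-0.003,0],[0,0,0]],
  [0.3,[-0.0005,-0.003,0],[0,0,0]],
  [0.3,[-0.0005,-0.003,0],[0,0,0]],
  [0.3,[-0.0005,-0.003,0],[0,0,0]],
])

```text
time: 6.7
eef_pos: [0.5679, 0.0759, 0.019]
eef_rot: [0.768, 0.64, 0.001, 0.0]
contact_force: [1.2, 6.0, 4.4]
width: 0.701
grasp_force: 3.1
```

```bash
cat >> h.py <<'E'
def sides(st,w,wd,e):
    hsv=cv2.cvtColor(w,cv2.COLOR_RGB2HSV); vs,us=np.mgrid[150:300,90:420]
    o,d=ray('wrist',np.c_[us.ravel(),vs.ravel()],st); q=o+d*wd[vs,us].reshape(-1,1); h=hol(q)
    c=hsv[vs,us].reshape(-1,3)
    m=(c[:,0]>14)&(c[:,0]<32)&(c[:,1]>110)&(q[:,2]>.017)&(q[:,2]<.035)&(h[:,0]>e+.001)
    for a in np.arange(e+.001,e+.03,.004):
        k=m&(h[:,0]>=a)&(h[:,0]<a+.004)
        if k.sum()>5: print('x',a.round(3),'y',h[k,1].min(),h[k,1].max())
E
python3 -c "
from h import *
st=rep(); w,wd=plq(st); sides(st,w,wd,st and hol(st['eef_pos'])[0]+.0118)"
```

```text
t 6.7 hol [-0.0744  0.0044] z 0.019 yax -10.41 zax [ 0.0021  0.0016 -1.    ] F hx,hy,z -6.13 0.09 4.38 w 0.7010035085321253
225 edge [-0.063  -0.0102] slope 0.117 ztop at edge 0.0209 n 18
240 edge [-0.0627 -0.002 ] slope 0.108 ztop at edge 0.0209 n 18
255 edge [-0.0629  0.0062] slope 0.077 ztop at edge 0.021 n 18
270 edge [-0.0625  0.0144] slope 0.063 ztop at edge 0.0216 n 17
285 edge [-0.0622  0.0226] slope 0.086 ztop at edge 0.0211 n 17
x -0.062 y -0.0564 0.0364
x -0.058 y -0.0564 0.0376
x -0.054 y -0.0312 0.0393
x -0.05 y -0.033 0.0407
x -0.046 y -0.0345 0.0424
x -0.042 y -0.0352 0.0431
```

>>> play_rows([
  [0.3,[0,0,0.001],[0,0,0]],
  [0.3,[-0.0004,-0.002,0.0008],[0,0,0]],
  [0.3,[-0.0004,-0.002,0],[0,0,0]],
  [0.3,[-0.0004,-0.002,0],[0,0,0]],
  [0.3,[0,0,0],[0,0,0]],
])

```text
time: 7.17
eef_pos: [0.5657, 0.0686, 0.0194]
eef_rot: [0.769, 0.64, -0.0, -0.0]
contact_force: [0.7, 1.6, 1.1]
width: 0.699
grasp_force: 1.3
```

```bash
python3 -c "
from h import *
st=rep(); w,wd=plq(st)"
```

```text
t 7.17 hol [-0.0668  0.0036] z 0.0194 yax -10.45 zax [-6.e-04 -3.e-04 -1.e+00] F hx,hy,z -1.74 0.43 1.07 w 0.699162949940362
225 edge [-0.0543 -0.011 ] slope 0.049 ztop at edge 0.0221 n 17
240 edge [-0.055  -0.0028] slope 0.049 ztop at edge 0.0221 n 18
255 edge [-0.0549  0.0054] slope 0.083 ztop at edge 0.0217 n 18
270 edge [-0.0549  0.0136] slope 0.102 ztop at edge 0.0214 n 18
285 edge [-0.055   0.0218] slope 0.107 ztop at edge 0.0213 n 18
```

>>> play_rows([
  [0.3,[0,0,0.0016],[0,0,0]],
  [0.3,[-0.0002,-0.001,0],[0,0,0]],
  [0.3,[-0.0002,-0.001,0],[0,0,0]],
  [0.3,[-0.0002,-0.001,0],[0,0,0]],
  [0.3,[0,0,0],[0,0,0]],
])

```text
time: 7.63
eef_pos: [0.5653, 0.066, 0.0215]
eef_rot: [0.769, 0.64, 0.0, -0.0]
contact_force: [0.9, 2.4, 0.7]
width: 0.7
grasp_force: 1.7
```

```bash
python3 -c "
from h import *
st=rep(); w,wd=plq(st)"
```

```text
t 7.63 hol [-0.0642  0.0037] z 0.0215 yax -10.44 zax [ 1.e-04  2.e-04 -1.e+00] F hx,hy,z -2.57 0.45 0.69 w 0.7000760728819823
225 edge [-0.0519 -0.011 ] slope 0.008 ztop at edge 0.0242 n 17
240 edge [-0.0525 -0.0028] slope 0.047 ztop at edge 0.0234 n 19
255 edge [-0.0523  0.0055] slope 0.051 ztop at edge 0.0237 n 18
270 edge [-0.0526  0.0137] slope 0.066 ztop at edge 0.0234 n 18
285 edge [-0.0524  0.0222] slope 0.011 ztop at edge 0.0239 n 19
```

>>> play_rows([
  [0.3,[0,0,0.0012],[0,0,0]],
  [0.3,[-0.0002,-0.001,0],[0,0,0]],
  [0.3,[-0.0002,-0.001,0],[0,0,0]],
  [0.3,[-0.0002,-0.001,0],[0,0,0]],
  [0.3,[0,0,0],[0,0,0]],
])

```text
time: 8.1
eef_pos: [0.5648, 0.0628, 0.0226]
eef_rot: [0.769, 0.64, 0.0, 0.0]
contact_force: [0.6, 3.7, 1.2]
width: 0.702
grasp_force: 1.6
```

```bash
python3 -c "
from h import *
st=rep(); w,wd=plq(st)"
```

```text
t 8.1 hol [-0.061   0.0037] z 0.0226 yax -10.45 zax [ 1.e-04 -0.e+00 -1.e+00] F hx,hy,z -3.8 -0.04 1.16 w 0.7020494199685371
225 edge [-0.0489 -0.0112] slope 0.038 ztop at edge 0.0245 n 19
240 edge [-0.0492 -0.0028] slope 0.04 ztop at edge 0.0243 n 19
255 edge [-0.0486  0.0056] slope 0.057 ztop at edge 0.0243 n 19
270 edge [-0.0489  0.0139] slope 0.042 ztop at edge 0.0246 n 19
285 edge [-0.0491  0.0222] slope 0.028 ztop at edge 0.0246 n 19
```

>>> play_rows([
  [0.3,[0,0,0.0008],[0,0,0]],
  [0.3,[-0.0002,-0.001,0],[0,0,0]],
  [0.3,[-0.0002,-0.001,0],[0,0,0]],
  [0.3,[-0.0002,-0.001,0],[0,0,0]],
  [0.3,[-0.0002,-0.001,0],[0,0,0]],
  [0.3,[0,0,0],[0,0,0]],
])

```text
time: 8.65
eef_pos: [0.564, 0.0589, 0.0235]
eef_rot: [0.769, 0.64, 0.0, 0.0]
contact_force: [2.2, 3.3, 2.0]
width: 0.7
grasp_force: 1.8
```

```bash
python3 -c "
from h import *
st=rep(); w,wd=plq(st)"
```

```text
t 8.65 hol [-0.057   0.0037] z 0.0235 yax -10.44 zax [ 3.e-04  0.e+00 -1.e+00] F hx,hy,z -3.65 1.59 1.98 w 0.7002785081230659
225 edge [-0.0451 -0.0111] slope 0.011 ztop at edge 0.0257 n 19
240 edge [-0.0457 -0.0028] slope 0.036 ztop at edge 0.0254 n 20
255 edge [-0.0455  0.0055] slope 0.015 ztop at edge 0.0254 n 18
270 edge [-0.0455  0.0139] slope 0.014 ztop at edge 0.0255 n 20
285 edge [-0.0453  0.0221] slope 0.005 ztop at edge 0.0254 n 19
```

>>> play_rows([
  [0.3,[-0.0002,-0.001,0.0006],[0,0,0]],
  [0.3,[-0.0002,-0.001,0],[0,0,0]],
  [0.3,[-0.0002,-0.001,0],[0,0,0]],
  [0.3,[-0.0002,-0.001,0],[0,0,0]],
  [0.3,[0,0,0],[0,0,0]],
])

```text
time: 9.12
eef_pos: [0.5633, 0.0549, 0.0242]
eef_rot: [0.769, 0.64, 0.0, 0.0]
contact_force: [1.1, 2.6, 2.0]
width: 0.694
grasp_force: 2.0
```

```bash
python3 -c "
from h import *
st=rep(); w,wd=plq(st)"
```

```text
t 9.12 hol [-0.0529  0.0037] z 0.0242 yax -10.44 zax [ 5.e-04 -0.e+00 -1.e+00] F hx,hy,z -2.73 0.6 1.96 w 0.6942349462727702
225 edge [-0.0418 -0.0112] slope -0.017 ztop at edge 0.0264 n 20
240 edge [-0.0414 -0.0029] slope 0.0 ztop at edge 0.026 n 20
255 edge [-0.0414  0.0055] slope -0.009 ztop at edge 0.0264 n 18
270 edge [-0.0412  0.014 ] slope 0.0 ztop at edge 0.026 n 20
285 edge [-0.0409  0.0224] slope -0.012 ztop at edge 0.0264 n 20
```

>>> play_rows([
  [0.3,[-0.0004,-0.002,-0.0005],[0,0,0]],
  [0.3,[-0.0004,-0.002,0],[0,0,0]],
  [0.3,[-0.0004,-0.002,0],[0,0,0]],
  [0.3,[-0.0004,-0.002,0],[0,0,0]],
  [0.3,[-0.0004,-0.002,0],[0,0,0]],
  [0.3,[-0.0004,-0.002,0],[0,0,0]],
  [0.3,[-0.0004,-0.002,0],[0,0,0]],
])

```text
time: 9.75
eef_pos: [0.5607, 0.0411, 0.0237]
eef_rot: [0.768, 0.64, 0.0, 0.0]
contact_force: [3.0, 4.9, 2.3]
width: 0.702
grasp_force: 2.5
```

```bash
python3 -c "
from h import *
st=rep(); w,wd=plq(st); sides(st,w,wd,hol(st['eef_pos'])[0]+.0118)"
```

```text
t 9.75 hol [-0.0389  0.0036] z 0.0237 yax -10.43 zax [ 1.e-03  4.e-04 -1.e+00] F hx,hy,z -5.36 2.04 2.28 w 0.7016892760011574
225 edge [-0.0275 -0.0112] slope -0.015 ztop at edge 0.0259 n 19
240 edge [-0.0282 -0.0029] slope 0.003 ztop at edge 0.0257 n 20
255 edge [-0.0281  0.0054] slope -0.007 ztop at edge 0.0257 n 19
270 edge [-0.0278  0.0138] slope -0.032 ztop at edge 0.0261 n 20
285 edge [-0.0271  0.0223] slope 0.004 ztop at edge 0.0256 n 20
x -0.026 y -0.0574 0.0355
x -0.022 y -0.0303 0.0368
x -0.018 y -0.0323 0.0386
x -0.014 y -0.0336 0.0401
x -0.01 y -0.0352 0.0415
x -0.006 y -0.0367 0.0428
x -0.002 y -0.0369 0.0431
```

>>> play_rows([
  [0.3,[-0.0004,-0.002,-0.0004],[0,0,0]],
  [0.3,[-0.0004,-0.002,0],[0,0,0]],
  [0.3,[-0.0004,-0.002,0],[0,0,0]],
  [0.3,[-0.0004,-0.002,0],[0,0,0]],
  [0.3,[-0.0004,-0.002,0],[0,0,0]],
  [0.3,[-0.0004,-0.002,0],[0,0,0]],
])

```text
time: 10.3
eef_pos: [0.5584, 0.0291, 0.0231]
eef_rot: [0.768, 0.64, 0.001, 0.0]
contact_force: [2.9, 4.2, 1.4]
width: 0.701
grasp_force: 2.5
```

```bash
python3 -c "
from h import *
st=rep(); w,wd=plq(st)"
```

```text
t 10.3 hol [-0.0267  0.0034] z 0.0231 yax -10.42 zax [ 1.1e-03  3.0e-04 -1.0e+00] F hx,hy,z -4.65 2.08 1.39 w 0.7009291103822586
225 edge [-0.0152 -0.0113] slope -0.025 ztop at edge 0.0254 n 19
240 edge [-0.015  -0.0031] slope -0.028 ztop at edge 0.0251 n 19
255 edge [-0.0152  0.0053] slope -0.001 ztop at edge 0.0249 n 20
270 edge [-0.0155  0.0136] slope 0.001 ztop at edge 0.0251 n 20
285 edge [-0.0155  0.022 ] slope 0.003 ztop at edge 0.025 n 20
```

>>> play_rows([
  [0.3,[0,0,-0.0015],[0,0,0]],
  [0.3,[0,0,-0.0013],[0,0,0]],
  [0.3,[-0.0004,-0.002,0],[0,0,0]],
  [0.3,[-0.0004,-0.002,0],[0,0,0]],
  [0.3,[-0.0004,-0.002,0],[0,0,0]],
  [0.3,[-0.0004,-0.002,0],[0,0,0]],
  [0.3,[-0.0004,-0.002,0],[0,0,0]],
  [0.3,[-0.0002,-0.001,0],[0,0,0]],
])

```text
time: 11.02
eef_pos: [0.5559, 0.018, 0.0198]
eef_rot: [0.768, 0.64, 0.0, -0.0]
contact_force: [4.8, 3.5, -0.5]
width: 0.7
grasp_force: 2.5
```

```bash
python3 -c "
from h import *
st=rep(); w,wd=plq(st)"
```

```text
t 11.02 hol [-0.0153  0.003 ] z 0.0198 yax -10.43 zax [ 2.e-04  2.e-04 -1.e+00] F hx,hy,z -4.27 4.08 -0.46 w 0.7000984183214953
225 edge [-0.0035 -0.0117] slope -0.023 ztop at edge 0.025 n 17
240 edge [-0.0034 -0.0035] slope 0.002 ztop at edge 0.0247 n 18
255 edge [-0.0041  0.0048] slope 0.013 ztop at edge 0.0244 n 18
270 edge [-0.0032  0.0129] slope -0.011 ztop at edge 0.0249 n 17
285 edge [-0.0036  0.0212] slope -0.023 ztop at edge 0.025 n 18
```

>>> play_rows([
  [0.3,[0.0002,-0.0012,0],[0,0,0]],
  [0.3,[0.0002,-0.0012,0],[0,0,0]],
  [0.3,[0,-0.001,0],[0,0,0]],
  [0.3,[-0.0001,-0.001,0],[0,0,0]],
  [0.3,[-0.0001,-0.001,0],[0,0,0]],
])

```text
time: 11.48
eef_pos: [0.5552, 0.0124, 0.0195]
eef_rot: [0.769, 0.64, -0.001, -0.001]
contact_force: [-0.6, 2.7, -1.2]
width: 0.702
grasp_force: 1.3
```

```bash
python3 -c "
from h import *
st=rep(); w,wd=plq(st)"
```

```text
t 11.48 hol [-0.0096  0.0034] z 0.0195 yax -10.45 zax [-1.9e-03 -2.0e-04 -1.0e+00] F hx,hy,z -2.5 -1.1 -1.25 w 0.7021390567312289
225 edge [ 0.0023 -0.0113] slope 0.046 ztop at edge 0.0209 n 17
240 edge [ 0.0017 -0.003 ] slope 0.006 ztop at edge 0.0213 n 18
255 edge [0.0019 0.0051] slope -0.028 ztop at edge 0.0218 n 18
270 edge [0.0024 0.0134] slope 0.01 ztop at edge 0.0214 n 18
285 edge [0.0025 0.0217] slope 0.042 ztop at edge 0.0213 n 17
```

>>> play_rows([
  [0.3,[-0.0002,-0.001,0],[0,0,0]],
  [0.3,[-0.0002,-0.001,0],[0,0,0]],
  [0.3,[-0.0002,-0.001,0],[0,0,0]],
])

```text
time: 11.78
eef_pos: [0.555, 0.0094, 0.0198]
eef_rot: [0.769, 0.64, -0.0, -0.0]
contact_force: [-0.2, 2.0, -1.6]
width: 0.699
grasp_force: 1.1
```

```bash
python3 -c "
from h import *
rep()"
```

```text
t 11.78 hol [-0.0066  0.0037] z 0.0198 yax -10.45 zax [-9.e-04 -2.e-04 -1.e+00] F hx,hy,z -1.97 -0.52 -1.63 w 0.6990278185047896
```

>>> play_rows([
  [0.3,[-0.0002,-0.001,0],[0,0,0]],
  [0.3,[-0.0002,-0.001,0],[0,0,0]],
])

```text
time: 11.95
eef_pos: [0.5548, 0.0074, 0.0201]
eef_rot: [0.769, 0.64, -0.0, -0.0]
contact_force: [0.5, 2.6, -1.9]
width: 0.702
grasp_force: 1.1
```

```bash
python3 -c "
from h import *
rep()"
```

```text
t 11.95 hol [-0.0047  0.0039] z 0.0201 yax -10.44 zax [-2.e-04 -1.e-04 -1.e+00] F hx,hy,z -2.66 -0.01 -1.86 w 0.7018866882264774
```

>>> play_rows([
  [0.3,[-0.0002,-0.001,-0.0003],[0,0,0]],
  [0.3,[-0.0002,-0.001,-0.0002],[0,0,0]],
])

```text
time: 12.12
eef_pos: [0.5548, 0.0057, 0.0201]
eef_rot: [0.768, 0.64, 0.0, 0.0]
contact_force: [-0.1, 3.6, 0.5]
width: 0.699
grasp_force: 1.7
```

>>> play_rows([
  [0.3,[-0.0002,-0.001,0],[0,0,0]],
  [0.3,[-0.0002,-0.001,0],[0,0,0]],
])

```text
time: 12.28
eef_pos: [0.5544, 0.0036, 0.0201]
eef_rot: [0.768, 0.64, 0.0, 0.0]
contact_force: [-0.7, 3.8, 0.3]
width: 0.703
grasp_force: 1.6
```

```bash
python3 -c "
from h import *
rep()"
```

```text
t 12.28 hol [-0.0009  0.0041] z 0.0201 yax -10.43 zax [ 7.e-04  2.e-04 -1.e+00] F hx,hy,z -3.65 -1.36 0.33 w 0.7026704644778132
```

>>> play_rows([
  [0.3,[-0.0003,-0.001,0],[0,0,0]],
  [0.3,[-0.0003,-0.001,0],[0,0,0]],
])

```text
time: 12.45
eef_pos: [0.5539, 0.002, 0.0201]
eef_rot: [0.768, 0.64, 0.001, -0.0]
contact_force: [0.7, 6.2, 0.2]
width: 0.697
grasp_force: 3.1
```

>>> play_rows([
  [0.3,[-0.0002,-0.001,0],[0,0,0]],
])

```text
time: 12.53
eef_pos: [0.5537, 0.0015, 0.0201]
eef_rot: [0.768, 0.64, 0.001, -0.0]
contact_force: [1.2, 7.6, 1.6]
width: 0.698
grasp_force: 3.9
```

>>> play_rows([
  [0.3,[-0.0002,-0.001,0],[0,0,0]],
])

```text
time: 12.62
eef_pos: [0.5535, 0.001, 0.0201]
eef_rot: [0.768, 0.64, 0.001, -0.001]
contact_force: [2.2, 8.9, 0.9]
width: 0.702
grasp_force: 4.8
```

```bash
python3 -c "
from h import *
rep()"
```

```text
t 12.62 hol [0.0018 0.0037] z 0.0201 yax -10.39 zax [ 0.0011  0.0028 -1.    ] F hx,hy,z -9.18 0.57 0.85 w 0.7018985833511726
```

>>> play_rows([
  [0.3,[-0.0002,-0.001,0],[0,0,0]],
  [0.3,[0,0,0],[0,0,0]],
])

```text
time: 12.78
eef_pos: [0.5534, 0.0005, 0.0201]
eef_rot: [0.768, 0.64, 0.002, -0.001]
contact_force: [0.9, 9.2, 0.7]
width: 0.702
grasp_force: 4.8
```

```bash
python3 -c "
from h import *
st=rep(); plq(st)"
```

```text
t 12.78 hol [0.0024 0.0037] z 0.0201 yax -10.38 zax [ 0.0013  0.0037 -1.    ] F hx,hy,z -9.16 -0.79 0.66 w 0.7016906074314138
225 edge [ 0.0139 -0.0109] slope 0.03 ztop at edge 0.0213 n 18
240 edge [ 0.0133 -0.0027] slope 0.038 ztop at edge 0.0213 n 17
255 edge [0.0134 0.0055] slope 0.059 ztop at edge 0.0208 n 18
270 edge [0.0141 0.0137] slope 0.021 ztop at edge 0.0212 n 18
285 edge [0.0139 0.0219] slope 0.049 ztop at edge 0.0207 n 18
```

>>> play_rows([
  [0.3,[-0.0002,-0.001,0],[0,0,0]],
  [0.3,[0,0,0],[0,0,0]],
])

```text
time: 13.0
eef_pos: [0.5533, 0.0001, 0.0201]
eef_rot: [0.768, 0.64, 0.002, -0.001]
contact_force: [1.8, 10.7, -0.2]
width: 0.699
grasp_force: 5.7
```

>>> play_rows([
  [0.3,[0,0,0],[0,0,0]],
])

```text
time: 13.08
eef_pos: [0.5533, 0.0001, 0.0201]
eef_rot: [0.768, 0.64, 0.002, -0.001]
contact_force: [1.4, 10.0, 0.4]
width: 0.696
grasp_force: 5.6
```

>>> play_rows([
  [0.3,[0.0002,0.001,0],[0,0,0]],
  [0.3,[0.0004,0.002,0],[0,0,0]],
  [0.3,[0.0005,0.003,0],[0,0,0]],
  [0.3,[0.0013,0.007,0],[0,0,0]],
  [0.3,[0.0013,0.007,0.004],[0,0,0]],
  [0.3,[0,0,0.03],[0,0,0]],
  [0.3,[0,0,0.035],[0,0,0]],
  [0.4,[0,0,0.035],[0,0,0]],
])

```text
time: 13.75
eef_pos: [0.5557, 0.0178, 0.1242]
eef_rot: [0.768, 0.64, -0.001, -0.001]
contact_force: [1.6, 0.2, 0.1]
width: 0.656
grasp_force: 0.0
```

```bash
python3 -c "
from h import *
st=rep(); print(st['joints'])
w,wd=get_image('wrist'); save('w5',w); np.save('w5d',wd); im,d=get_image('top'); save('t5',im)
cv2.imwrite('pics/v5.png',np.vstack([cv2.resize(cv2.cvtColor(im[130:245,180:345],4),(430,300),interpolation=2),cv2.resize(cv2.cvtColor(w,4),(430,300))]))"
```

```text
t 13.75 hol [-0.015   0.0028] z 0.1242 yax -10.44 zax [-2.5e-03 -7.0e-04 -1.0e+00] F hx,hy,z -0.53 1.51 0.14 w 0.6561555492704398
[-2.87019557e-02 -2.21256773e-02  1.52039164e+00 -7.45862511e-04
  1.64581664e+00  1.53409708e-01]
```

View pics/v5.png

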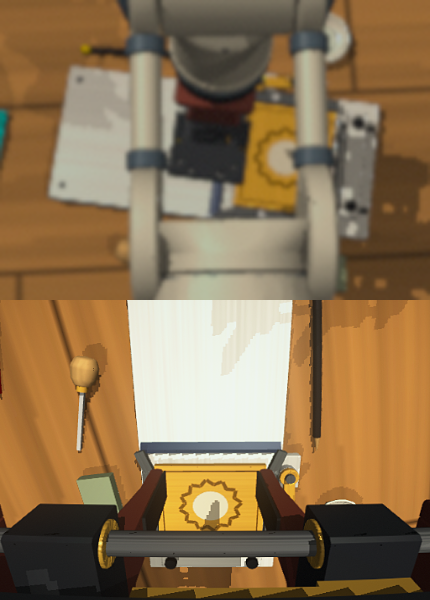

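The wrist view shows the plaque lying in the pocket inside the fences. The keeper pivot is at about (290,475), and the post is hidden. Next I'll go above the post with the tool turned −45°.

>>> play_rows([
  [0.66,[0.0079,-0.0114,0],[0,0,-0.94]],
  [0.66,[0.0079,-0.0114,0],[0,0,-0.94]],
  [0.66,[0.0079,-0.0114,0],[0,0,-0.94]],
  [0.66,[0.0079,-0.0114,0],[0,0,-0.94]],
  [0.66,[0.0079,-0.0114,0],[0,0,-0.94]],
  [0.66,[0.0079,-0.0114,0],[0,0,-0.94]],
  [0.66,[0.0079,-0.0114,0],[0,0,-0.94]],
  [0.66,[0.0079,-0.0114,0],[0,0,-0.94]],
])

```text
time: 14.52
eef_pos: [0.6199, -0.0741, 0.1231]
eef_rot: [0.956, 0.294, -0.001, 0.0]
contact_force: [0.2, 0.2, -0.1]
width: 0.344
grasp_force: 0.0
```

>>> play_rows([
  [0.66,[0,0,-0.02],[0,0,0]],
  [0.66,[0,0,-0.01],[0,0,0]],
  [0.66,[0,0,0],[0,0,0]],
])

```text
time: 14.77
eef_pos: [0.6178, -0.0732, 0.0896]
eef_rot: [0.955, 0.296, -0.003, -0.001]
contact_force: [0.2, 0.4, -0.5]
width: 0.337
grasp_force: 0.0
```

```bash
python3 -c "
from h import *
st=rep()
w,wd=get_image('wrist'); save('w6',w)
vs,us=np.mgrid[0:384,0:512]; o,d=ray('wrist',np.c_[us.ravel(),vs.ravel()],st); q=o+d*wd.reshape(-1,1); h=hol(q)
for lo,hi in ((.05,.06),(.026,.034)):
  m=(q[:,2]>lo)&(q[:,2]<hi)&(abs(h[:,1]-.08)<.02)&(h[:,0]>0)&(h[:,0]<.09); print(lo,m.sum(),np.c_[h[m],q[m,2:]].mean(0),h[m].min(0) if m.any() else 0,h[m].max(0) if m.any() else 0)
cv2.imwrite('pics/v6.png',cv2.resize(cv2.cvtColor(w,4)[100:384,60:460],None,fx=1.8,fy=1.8))"
```

```text
t 14.77 hol [0.0634 0.0802] z 0.0896 yax -55.54 zax [-6.5e-03  9.0e-04 -1.0e+00] F hx,hy,z -0.46 0.09 -0.51 w 0.3367472256803037
0.05 200 [0.0615755  0.0857525  0.05423317] [0.0571 0.0806] [0.0666 0.0903]
0.026 1412 [0.03974348 0.08428839 0.02903893] [0.0147 0.0726] [0.0763 0.092 ]
```

View pics/v6.png

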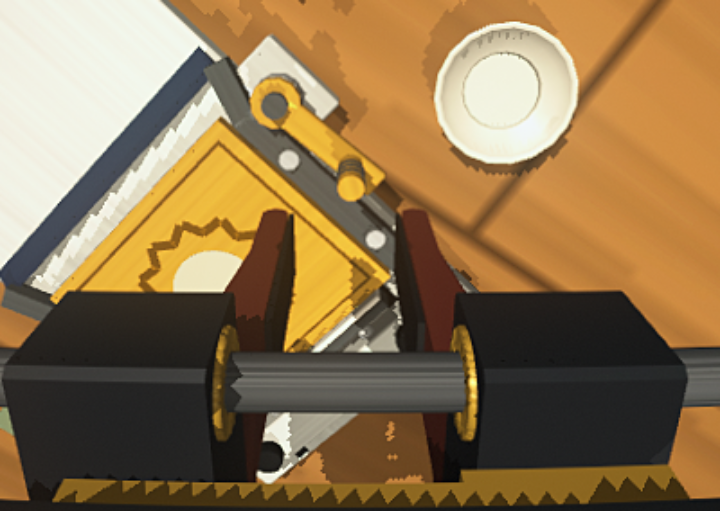

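The post top is at crop (350,178), which puts it at holder (0.062, 0.0855), about 9° left of x. I'll lower a loose cage around it.

>>> play_rows([
  [0.66,[0.0055,0.0004,0],[0,0,0]],
  [0.66,[0,0,-0.01],[0,0,0]],
  [0.66,[0,0,-0.015],[0,0,0]],
  [0.66,[0,0,-0.015],[0,0,0]],
  [0.66,[0,0,-0.013],[0,0,0]],
  [0.84,[0,0,0],[0,0,0]],
  [0.84,[0,0,0],[0,0,0]],
  [0.84,[0,0,0],[0,0,0]],
])

```text
time: 15.48
eef_pos: [0.6256, -0.0732, 0.0416]
eef_rot: [0.955, 0.296, 0.001, 0.0]
contact_force: [0.8, 0.6, -0.9]
width: 0.174
grasp_force: 0.0
```

```bash
python3 -c "
from h import *
st=rep(); th=np.radians(np.linspace(8.6,-93,17)); p=np.c_[.025+.038*np.cos(th),.080+.038*np.sin(th)]
q=O+p[:,:1]*U+p[:,1:]*N; print('first',q[0]-np.array(st['eef_pos'])[:2]); print(np.diff(q,axis=0).round(4).tolist())"
```

```text
t 15.48 hol [0.0619 0.0879] z 0.0416 yax -55.55 zax [ 1.2e-03 -2.0e-04 -1.0e+00] F hx,hy,z -0.76 0.66 -0.94 w 0.17441686700405715
first [-0.00229973 -0.00021654]
[[-0.0042, 0.0004], [-0.0041, 0.0008], [-0.004, 0.0013], [-0.0038, 0.0017], [-0.0036, 0.0021], [-0.0034, 0.0025], [-0.0031, 0.0029], [-0.0027, 0.0032], [-0.0024, 0.0035], [-0.002, 0.0037], [-0.0016, 0.0039], [-0.0011, 0.0041], [-0.0007, 0.0042], [-0.0002, 0.0042], [0.0003, 0.0042], [0.0007, 0.0041]]
```

>>> play_rows([
  [0.84,[-0.0023,-0.0002,-0.002],[0,0,0]],
  [0.84,[-0.0042,0.0004,0],[0,0,0]],
  [0.84,[-0.0041,0.0008,0],[0,0,0]],
  [0.84,[-0.004,0.0013,0],[0,0,0]],
  [0.84,[-0.0038,0.0017,0],[0,0,0]],
  [0.84,[-0.0036,0.0021,0],[0,0,0]],
  [0.84,[-0.0034,0.0025,0],[0,0,0]],
  [0.84,[-0.0031,0.0029,0],[0,0,0]],
])

```text
time: 16.15
eef_pos: [0.5961, -0.0625, 0.0392]
eef_rot: [0.955, 0.296, -0.0, 0.001]
contact_force: [0.5, -4.0, 0.1]
width: 0.159
grasp_force: 1.3
```

>>> play_rows([
  [0.84,[-0.0027,0.0032,0],[0,0,0]],
  [0.84,[-0.0024,0.0035,0],[0,0,0]],
  [0.84,[-0.002,0.0037,0],[0,0,0]],
  [0.84,[-0.0016,0.0039,0],[0,0,0]],
  [0.84,[-0.0011,0.0041,0],[0,0,0]],
])

```text
time: 16.57
eef_pos: [0.5866, -0.0426, 0.0386]
eef_rot: [0.955, 0.296, -0.0, -0.0]
contact_force: [0.1, -1.4, 0.2]
width: 0.16
grasp_force: 0.8
```

```bash
python3 -c "
from h import *
st=rep()"
```

```text
t 16.57 hol [0.0389 0.0441] z 0.0386 yax -55.54 zax [-2.e-04  3.e-04 -1.e+00] F hx,hy,z 1.34 0.31 0.16 w 0.15960066738674372
```

>>> play_rows([
  [0.84,[-0.0007,0.0042,0],[0,0,0]],
  [0.84,[-0.0002,0.0042,0],[0,0,0]],
  [0.84,[0.0003,0.0042,0],[0,0,0]],
  [0.84,[0,0,0],[0,0,0]],
])

```text
time: 16.9
eef_pos: [0.5863, -0.0294, 0.0386]
eef_rot: [0.955, 0.296, 0.0, -0.0]
contact_force: [0.7, -0.7, 0.2]
width: 0.161
grasp_force: 0.0
```

```bash
python3 -c "
from h import *
st=rep()"
```

```text
t 16.9 hol [0.026  0.0414] z 0.0386 yax -55.51 zax [-1.e-04  1.e-03 -1.e+00] F hx,hy,z 0.55 0.85 0.16 w 0.16065813517490452
```

>>> play_rows([
  [0.84,[0.0003,0.0015,0],[0,0,0]],
  [0.84,[0.0003,0.0015,0],[0,0,0]],
])

```text
time: 17.07
eef_pos: [0.5869, -0.0276, 0.0387]
eef_rot: [0.955, 0.296, -0.0, -0.0]
contact_force: [-0.4, -1.1, -0.5]
width: 0.16
grasp_force: 0.5
```

>>> play_rows([
  [0.84,[0.0003,0.0015,0],[0,0,0]],
  [0.84,[0.0003,0.0015,0],[0,0,0]],
])

```text
time: 17.23
eef_pos: [0.5874, -0.0262, 0.0386]
eef_rot: [0.955, 0.296, -0.001, 0.001]
contact_force: [-0.3, -9.3, 0.1]
width: 0.159
grasp_force: 3.7
```

```bash
python3 -c "
from h import *
st=rep()"
```

```text
t 17.23 hol [0.0226 0.0419] z 0.0386 yax -55.61 zax [-4.0e-04 -3.1e-03 -1.0e+00] F hx,hy,z 9.21 1.38 0.14 w 0.15886672860187867
```

>>> play_rows([
  [0.84,[-0.0003,-0.0015,0],[0,0,0]],
  [0.84,[-0.0002,-0.001,0],[0,0,0]],
  [0.7,[0,0,0],[0,0,0]],
  [0.7,[0,0,0],[0,0,0]],
  [0.7,[0,0,0.02],[0,0,0]],
  [0.7,[0,0,0.03],[0,0,0]],
  [0.7,[0,0,0.04],[0,0,0]],
  [0.7,[0,0,0.04],[0,0,0]],
])

```text
time: 17.9
eef_pos: [0.5861, -0.0268, 0.169]
eef_rot: [0.955, 0.296, -0.001, -0.001]
contact_force: [0.6, 0.1, -0.5]
width: 0.302
grasp_force: 0.0
```

>>> play_rows([
  [0.7,[0.007,0.03,0],[0,0,0.5]],
  [0.7,[0.007,0.03,0],[0,0,0.5]],
  [0.7,[0.007,0.03,0],[0,0,0.5]],
  [0.7,[0.007,0.03,0],[0,0,0.5]],
  [0.7,[0,0,0],[0,0,0]],
])

```text
time: 18.32
eef_pos: [0.6151, 0.0982, 0.1683]
eef_rot: [0.917, 0.398, 0.0, -0.001]
contact_force: [0.7, 0.1, 0.1]
width: 0.3
grasp_force: 0.0
```

```bash
python3 -c "
from h import *
st=rep(); im,d=get_image('top'); save('t7',im); cv2.imwrite('pics/v7.png',cv2.resize(cv2.cvtColor(im[140:235,190:345],4),None,fx=5,fy=5,interpolation=2))"
```

```text
t 18.32 hol [-0.1048  0.047 ] z 0.1683 yax -43.12 zax [-3.0e-04  2.9e-03 -1.0e+00] F hx,hy,z -0.22 0.72 0.14 w 0.2998266259778183
```

View pics/v7.png

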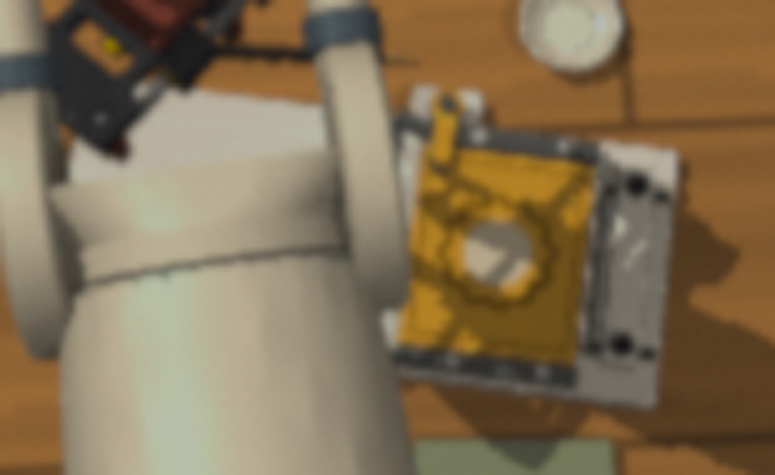

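The top view shows the keeper, at crop (445,130), pointing across the plaque. The plaque lies square in the pocket up against the buffer, and the stone and dish look undisturbed. I'm handing it in.

```bash
python3 -c "
from h import *
print(ticket.close_job())"
```

```text
the job is handed in; nothing more can be done
None
```

I handed the job in at about 18 s with the plaque flat in the pocket, pressed home on the buffer with an estimated 6–7 N, and the keeper swung to its stop; no verdict came back.

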